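# Caliper check of an offset lever, then held level over the riveting jig

## Task

Check the hub of the cast lever lying in the bench caliper: slide the caliper's moving jaw lightly, without forcing it, until both jaws press on the hub, then draw the jaw back well clear of it (20 mm or so). Then grip the lever's bar at its balance point, lift it off the rests without letting it tip, and hold it still and level over the riveting jig so that its line-up can be checked: hub bore centred above the thick pin and eye bore above the thin pin, the hub's underside about 40 mm above the pin tops and nothing of it touching the jig. Finish while still holding it there, with the caliper left open and the rivet bin, riveting tool and ear defenders left where they are.

Things in the scene. Friction and masses are not known exactly. Their poses are not given: they have to be found in the camera images.
- gauge: Bench caliper, fixed. Grey T-shaped base 14 mm thick; two round steel rests for the lever (hub rest, top 44 mm above the bench; eye rest, 50 mm); a flat steel beam across the robot-side end, along y at x = -60 mm, top 65 mm. Origin on the bench under the hub rest; x runs to the eye rest (180 mm), y is the way the moving jaw opens. Jaws reach from the beam to x = 11 mm, 56 to 66 mm above the bench.
- fixed_jaw: The caliper's fixed steel jaw. Origin and axes are the gauge's; its flat measuring face is the plane y = -22 mm, looking to +y, at mid-height of the hub.
- jaw (a joint): Opening of the caliper in m (gap between fixed and moving jaw): 0 shut, 0.10 fully open, 0.044 when shut on the hub; starts at 0.068 to 0.09; grows as the moving jaw slides in the gauge's +y. The slide has about 1.5 N of friction and stays where it is left.
- jaw_grip (a point): Where to pinch the moving jaw: in the black display housing over the beam, 78 mm above the bench. Housing 34 mm wide across the beam, top at 92 mm; along the beam from 40 mm towards the fixed jaw to 30 mm the other way. The steel slider under it is as wide, down to 53 mm; free beside it but for the blade, 32 mm or more towards the fixed jaw. Measuring face 52 mm that way. Axes as the gauge's.
- lever: Loose dark cast-iron lever, about 0.7 kg, on the caliper's rests, hub between the jaws. Round hub 44 mm across, 36 mm high, 18 mm bore; straight bar 18 mm wide, 14 mm thick (10 to 24 mm above the hub's underside; 26 mm wide up to x = 35 mm); small eye at x = 180 mm, 28 mm across, 22 mm high, 11 mm bore. Origin: centre of the hub's underside; x along the bar to the eye, z up.
- balance (a point): The lever's balance point: 57 mm from the hub's centre towards the eye, mid bar, 17 mm above the hub's underside (61 mm above the bench at the start). Here the bar is free on both sides and beneath, down to the base at 14 mm. Take it within 15 mm of this point, fingers across the bar. Axes as the lever's.
- eye_bore (a point): Centre of the eye's bore at the eye's underside: x = 180 mm, z = 6 mm in the lever's frame.
- jig: Riveting jig, fixed: steel plate 270 x 90 x 16 mm with two round seats carrying a thick and a thin upright locating pin, two small rivet dollies between, and at the +y side (x = 110 to 150 mm) an opened toggle clamp with a red handle, up to 71 mm above the bench and 88 mm out from the middle line. Origin on the bench under the thick pin; x runs to the thin pin.
- hub_pin (a point): Centre of the top of the jig's thick pin (16.4 mm across), 58 mm above the bench. Axes as the jig's.
- eye_pin (a point): Centre of the top of the jig's thin pin (9.4 mm across), 58 mm above the bench, 180 mm from the thick one.
- bin: Dark grey open-fronted plastic bin of rivets, 165 x 100 x 75 mm, beyond the work. To be left alone. Origin under its centre.
- riveter: Pneumatic blind-rivet tool lying on its side, about 230 x 230 mm, 72 mm high, to one side of the work. To be left alone. Origin on the bench near its middle.
- muffs: Ear defenders with red cups and black headband, about 185 x 175 mm, 76 mm high, to one side of the work. To be left alone. Origin on the bench between the cups.
Not all that is in view belongs to the job. Of the things that look like the lever, the largest one is meant.

How it is judged (in metres and radians):
On the way, in this order (a step that is already met when the one before it is completed fails the run):
1. caliper shut on the hub: each jaw presses on the lever with more than 2 N (contact force between each of jaw, fixed_jaw and lever above 2 N), for 0.2 s.
2. moving jaw drawn back, opening over 56 mm (hub 44 mm) (value of joint jaw above 0.056 m), for 0.2 s.
3. lever lifted clear of the caliper's rests, gripped within 20 mm of its balance point and within 0.12 rad of level (height (world z) of lever above 0.056 m and contact force between the fingers and lever above 3 N and x of the grasp point in the frame of lever between 0.037 and 0.077 m and contact force between lever and gauge below 0.2 N and angle between lever's own z axis and vertical below 0.12 rad), for 0.2 s.
At the end, for the whole second after the job is handed in: Held by the bar within 20 mm of the balance point, level within 5 degrees and still; each bore within 10 mm horizontally of its pin's axis, hub underside 20 to 65 mm above the pin tops; lever touching neither jig nor caliper; caliper open over 56 mm (contact force between the fingers and lever above 3 N and x of the grasp point in the frame of lever between 0.037 and 0.077 m and contact force between lever and gauge below 0.2 N and contact force between lever and jig below 0.2 N and angle between lever's own z axis and vertical below 0.087 rad and horizontal distance between lever and hub_pin below 0.01 m and horizontal distance between eye_bore and eye_pin below 0.01 m and height (world z) of lever between 0.078 and 0.123 m and linear speed of lever below 0.02 m/s and angular speed of lever below 0.1 rad/s and value of joint jaw above 0.056 m); the arm keeps its last pose, push and grip.
It fails at once if caliper forced: a jaw pressed on the lever with more than 60 N (contact force between any of jaw, fixed_jaw and lever above 60 N).
It fails at once if lever tipped by more than 0.3 rad (angle between lever's own z axis and vertical above 0.3 rad).
It fails at once if rivet bin, riveting tool or ear defenders moved by more than 20 mm (distance of any of bin, riveter, muffs from where it was at the start of the episode above 0.02 m).
It also fails if it takes over 54 s, if anything falls off the work surface, if the arm or the gripper's body presses on something with over 40 N, if the wrist force passes 120 N, or if a joint passes its speed limit or range.

## Robot

A 6-joint arm with a two-finger parallel gripper is mounted at the origin on the work surface. World frame = base frame: x ahead of the robot, y to its left, z up, the work surface at z = 0. Lengths are in m, angles in degrees, forces in N, time in s.
With the tool pointing down it reaches from about 0.35 to 0.875 m from the base axis. Payload 4.2 kg.
Tool frame: the origin (TCP) lies on the centre line of the jaws, within the pads' length; the fingertips stand 25 mm ahead of it and the grasp point (between the pads) lies 6 mm ahead of it (robot.nose_length is the z of the fingertips in the tool frame, in m); z points along the fingers, y is the line along which they close (so a half turn about z gives the same grasp; the last joint's range is limited). The gripper opens to 85 mm and grips with 20 to 120 N. Pads are 22 mm wide; open, the fingers measure 114 mm over their backs; the gripper's body (76 mm by 85 mm) begins 54 mm behind the grasp point. The pads swing forward as they close: fully open they stand 13 mm farther back than shut.
Start: joints at [79.618, 22.042, 0.453, 0, -68.411, -14.817], TCP at [0.266, 0.566, 0.256] pointing down, gripper open.
Joint ranges: [-179.83, 179.83], [-69.29, 118.12], [-61.27, 80.66], [-181.25, 117.63], [-171.15, -9.14], [-177.46, 177.46]. Speed limits (degrees/s): [159.86, 159.86, 180, 180, 180, 180].

## Interface

Orientations are given as [roll, pitch, yaw] about the fixed x, y, z axes, in that order (R = Rz(yaw) Ry(pitch) Rx(roll)).
In Python, from plant import sense, viewer, ticket, robot gives the robot as it stands.
- The arm moves only by the tool drive_tool, never from a script. Its arguments are lists of equal length, an entry for each row: "xyz": the shift along the tool's x, y, z in cm, a list of three; "turn": the turn about the tool's z in rad. A call has 1 to 10 rows; each row shifts and turns the commanded pose from where the row before left it, along the tool's axes as they then stand; what a row does not reach is not made up. A row lasts 1/10 s, in which the tool goes at most 50 mm and 8.59 degrees, less where a joint would pass 70% of its speed; a pose out of reach is approached as far as the arm can. A call with a gripper value outside its range is refused whole. "hand" is the closure, from 0 (fully open) to 1 (shut), set as the call begins (left out, the last holds). The fingers move at their own pace and stop on an object; "newtons" is the grip in N (left out, the last holds). Time passes only in rows, so rows that do not move let the fingers close. It gives the time, the measured TCP pose, the force, the opening and the grip force at its end, in the units of the state.
- sense(): the state, without advancing time (a new reading comes with each control period).
- viewer.capture(name): name is "scene" or "top" or "wrist"; returns a dict with "pixels" (480x640x3 uint8, red, green, blue), "depth" (480x640 float32, m along the optical axis (not along the pixel's ray), 0 where there is no reading), "K" (3x3 intrinsics, pixels), "extrinsics" (4x4, takes a point from camera to world coordinates). Camera axes: x right, y up, looking along -z (the intrinsics and any distortion apply to the point x, -y, -z); pixel columns grow to the right and rows downward; lengths in m; the calibration is good to about 2 mm. A picture is of the moment at which its call begins.
- ticket.finish_job(): hands the job in; it is judged then, once.
The state is a dict: "time": time; "joint_pos": joint angles; "dq": joint speeds; "effort": joint torques, N m; "ee_pos": TCP position; "eef_rot": TCP orientation; "ft_force": force on the tool from outside, world axes, zero at the start; "ft_torque": the same for the moment, N m; "width": opening from 0.0 (shut) to 1.0 (fully open); "grip_force": force on a finger pad.
Only numpy, scipy, OpenCV 4.12 (cv2) and the standard library are available. Lean on these libraries where they do the work, as an engineer would, in place of code of your own. Each camera call takes 0.05 s, during which the arm holds its last target. There are 200 camera calls.

## Working session

There is one attempt and no reset: what is moved stays moved. The work goes in short steps, Python scripts to look and compute and a tool call to move; the robot and the scene stay as the last step left them, time stands still between calls to the robot, and variables do not carry over. Pictures are saved under pics/ and viewed, at most 10 in all, crops included, and the job is handed in when it is done.

Besides the shell and the picture viewer there is one more tool, called after "Request:" by a JSON object that holds its "name" and its "arguments". drive_tool: Moves the arm, as the interface text tells. Its arguments: {"type":"object","properties":{"xyz":{"type":"array"},"turn":{"type":"array"},"hand":{"type":"number"},"newtons":{"type":"number"}},"required":["xyz","turn"]}

```bash
ls; mkdir -p pics
python3 - <<'E'
from plant import sense, viewer, robot
import cv2,numpy as np,pickle
s=sense();print(s)
d={}
for n in("top","scene"):
    c=viewer.capture(n);d[n]=c;cv2.imwrite(f"pics/{n}0.png",c["pixels"][...,::-1]);print(n,c["K"],c["extrinsics"])
pickle.dump(d,open("d0.pkl","wb"))
E
```

```text
pics
{'time': 0.0, 'joint_pos': array([ 7.96194829e+01,  2.20925348e+01,  3.80945065e-01, -2.89528358e-02,
       -6.84108841e+01, -1.48170720e+01]), 'dq': array([-0.03724194,  0.03140068,  0.05231372,  0.02084104,  0.08130524,
       -0.07253714]), 'effort': array([-3.05067770e-04, -3.92290020e+01,  1.88398343e+01,  4.18626308e+00,
       -4.61484102e-03, -1.73795005e-07]), 'ee_pos': array([0.2658404 , 0.56507297, 0.25521089]), 'eef_rot': array([ 1.79874717e+02, -5.31691676e-03, -2.52082652e+01]), 'ft_force': array([-0.27078753,  0.16447773,  0.16430131]), 'ft_torque': array([-0.03625029, -0.03730863,  0.01386589]), 'grip_force': 0.0, 'width': 1.000552709561029}
top [[578.70572557   0.         321.3812048 ]
 [  0.         578.70572557 241.43157442]
 [  0.           0.           1.        ]] [[ 0.01803759  0.98373275 -0.17873029  0.37601555]
 [-0.999831    0.01711196 -0.00671931 -0.00728769]
 [-0.00355158  0.17882129  0.98387516  1.39826606]
 [ 0.          0.          0.          1.        ]]
scene [[498.21303149   0.         322.27324399]
 [  0.         498.21303149 244.74579342]
 [  0.           0.           1.        ]] [[-0.80558238 -0.47447342  0.35484082  1.05925894]
 [ 0.59230073 -0.65981457  0.46241171  0.61050212]
 [ 0.01472708  0.5826832   0.81256594  1.13205187]
 [ 0.          0.          0.          1.        ]]
```

View pics/top0.png

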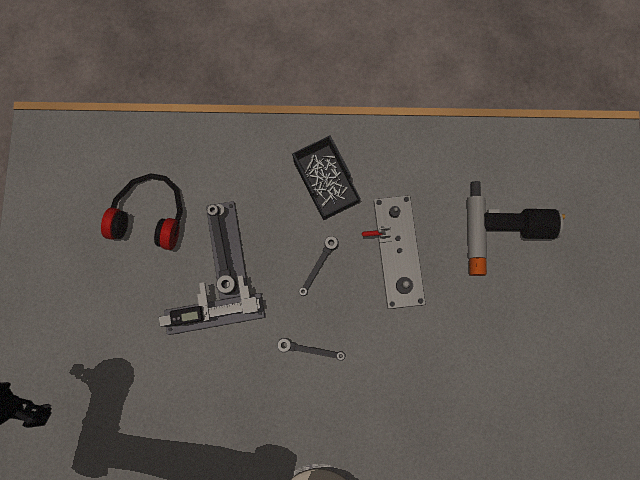

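View pics/scene0.png

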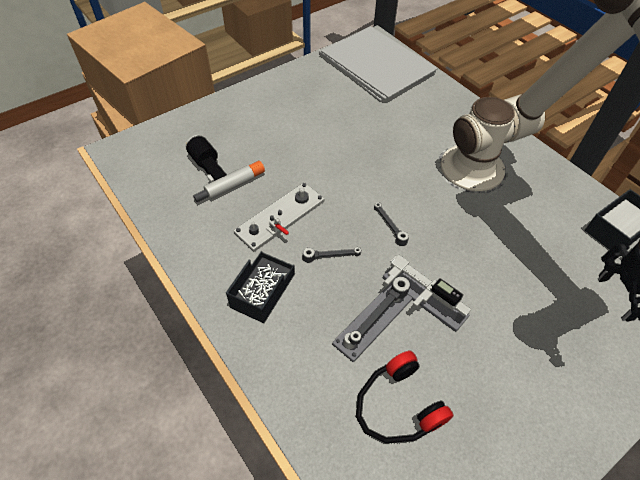

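The two pictures show three lever-like things in the top view: 
- (226,284)-(213,210), lying in the caliper
- (331,243)-(303,291), small and loose
- (285,345)-(340,356), small and loose

I choose the first, as it is the largest and lies on the rests. The jig's thick pin is near (404,285) and its thin pin near (395,211). The display housing is near (186,316). One close crop will check the choice.

Run:
```python
import cv2,pickle,numpy as np
p=pickle.load(open("d0.pkl","rb"))["top"]["pixels"][...,::-1]
a=cv2.resize(p[195:345,150:280],None,fx=4,fy=4,interpolation=cv2.INTER_CUBIC)[:600]
b=cv2.resize(p[185:315,360:430],None,fx=4,fy=4,interpolation=cv2.INTER_CUBIC)
o=np.zeros((600,800,3),np.uint8);o[:600,:520]=a;o[:520,520:800]=b
cv2.imwrite("pics/crop1.png",o)
```

```text
(no output)
```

View pics/crop1.png

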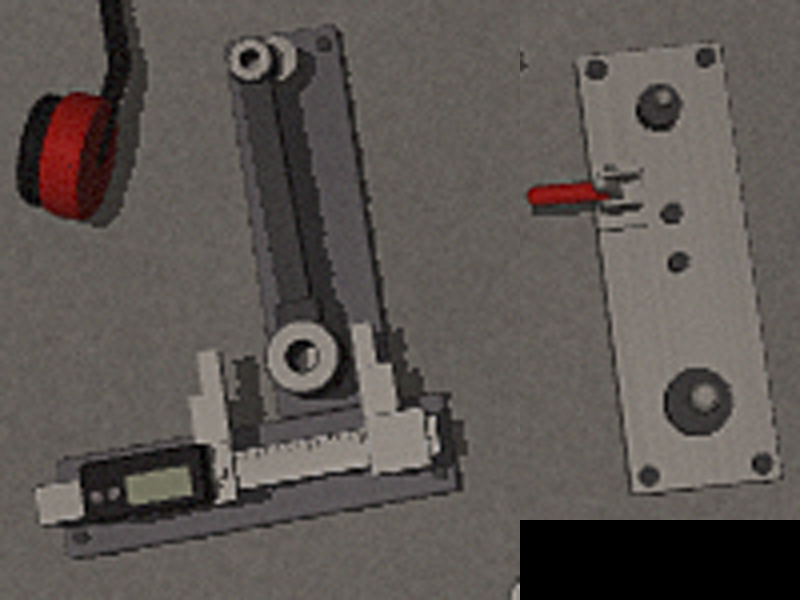

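The crop confirms the choice. The dark lever has its hub (302,357 in the crop) between the jaws, and its eye (249,60) sits a little off-centre on its rest. The housing, and the pins at (705,397) and (664,97), are clear too.

```bash
cat > h.py <<'E'
import numpy as np,cv2
def ray(c,px,z):
    E=c["extrinsics"];d=np.linalg.inv(c["K"])@[px[0],px[1],1];d=E[:3,:3]@[d[0],-d[1],-d[2]]
    o=E[:3,3];return o+d*(z-o[2])/d[2]
def proj(c,p):
    E=c["extrinsics"];q=E[:3,:3].T@(np.asarray(p)-E[:3,3]);v=c["K"]@[q[0],-q[1],-q[2]];return v[:2]/v[2]
def tool(s,p,z=None):
    "shift to world point p in tool axes, cm"
    from scipy.spatial.transform import Rotation as R
    return R.from_euler("xyz",s["eef_rot"],degrees=True).inv().apply(np.asarray(p)-s["ee_pos"])*100
E
python3 - <<'E'
import pickle;from h import *
D=pickle.load(open("d0.pkl","rb"));c=D["top"]
f=lambda x,y,z:ray(c,((x+.5)/4+150-.5,(y+.5)/4+195-.5),z)
g=lambda x,y,z:ray(c,((x-520+.5)/4+360-.5,(y+.5)/4+185-.5),z)
np.set_printoptions(precision=4,suppress=True)
an=lambda a,b:np.degrees(np.arctan2(*(b-a)[1::-1]))
hub=f(302,357,.08);eye=f(249,60,.072);print("hub",hub,"eye",eye,np.linalg.norm((eye-hub)[:2]),"yaw",an(hub,eye))
hp=g(705,397,.058);ep=g(664,97,.058);print("pins",hp,ep,np.linalg.norm(ep-hp),an(hp,ep))
a,b=f(462,488,.014),f(70,557,.014);print("base edge y dir",an(a,b),np.linalg.norm(a-b))
H=[f(*q,.092) for q in((82,462),(210,445),(212,505),(85,523))];print("housing",H,np.mean(H,0))
print("jaw faces",f(222,365,.066),f(352,340,.066), "eyerest",f(285,57,.05))
# depth check at hub rim / housing
for n,p in(("hubrim",(218,284)),("housing",(180,317))):
    z=c["depth"][p[1],p[0]];dd=np.linalg.inv(c["K"])@[p[0],p[1],1];E=c["extrinsics"];print(n,E[:3,:3]@[dd[0]*z,-dd[1]*z,-z]+E[:3,3])
E
```

```text
hub [0.5131 0.22   0.08  ] eye [0.6886 0.2609 0.072 ] 0.18022427931648824 yaw 13.139862037425168
pins [ 0.5228 -0.1961  0.058 ] [ 0.7012 -0.1732  0.058 ] 0.179909925077309 7.315712882530622
base edge y dir 100.96358005865692 0.2346444138021196
housing [array([0.4505, 0.3388, 0.092 ]), array([0.4613, 0.2673, 0.092 ]), array([0.4278, 0.2643, 0.092 ]), array([0.4166, 0.3349, 0.092 ])] [0.4391 0.3013 0.092 ]
jaw faces [0.5091 0.2684 0.066 ] [0.5249 0.1939 0.066 ] eyerest [0.696  0.2439 0.05  ]
hubrim [0.5124 0.2362 0.0804]
housing [0.4355 0.3155 0.0923]
```

Request:
{"name": "drive_tool", "arguments": {"xyz": [[0,0,0],[0,0,0],[0,0,0],[0,0,0],[0,0,0],[0,0,0],[0,0,0],[0,0,0]], "turn": [0.137,0.137,0.137,0.137,0.137,0.137,0.137,0], "hand": 0.2, "newtons": 40}}

```text
time: 0.9
ee_pos: [0.266, 0.5652, 0.2557]
eef_rot: [180.0, -0.1, -80.1]
ft_force: [-0.2, 0.2, 0.4]
width: 0.803
grip_force: 0.0
```

Run:
```python
from plant import sense;from h import *
s=sense();print(s["eef_rot"],s["width"],s["ft_force"],tool(s,[.438,.306,.16]))
```

```text
[ 1.79962336e+02 -6.22444987e-02 -8.01396318e+01] 0.8027097853221671 [-0.20830362  0.18643565  0.36462594] [ 28.47692749 -12.51749373   9.59215665]
```

Request:
{"name": "drive_tool", "arguments": {"xyz": [[3.16,-1.39,1.06],[3.16,-1.39,1.06],[3.16,-1.39,1.06],[3.16,-1.39,1.06],[3.16,-1.39,1.06],[3.16,-1.39,1.06],[3.16,-1.39,1.06],[3.16,-1.39,1.06],[3.16,-1.39,1.06],[0,0,0]], "turn": [0,0,0,0,0,0,0,0,0,0]}}

```text
time: 1.9
ee_pos: [0.4384, 0.3029, 0.159]
eef_rot: [179.8, -0.2, -80.2]
ft_force: [-0.3, 0.5, -0.5]
width: 0.796
grip_force: 0.0
```

Run:
```python
from plant import sense,viewer;from h import *
import pickle
s=sense();print(s["ee_pos"],s["eef_rot"],tool(s,[.438,.306,.084]))
c=viewer.capture("wrist");cv2.imwrite("pics/w1.png",c["pixels"][...,::-1]);pickle.dump(c,open("w1.pkl","wb"));print(c["K"],c["extrinsics"])
print(proj(c,[.438,.306,.092]),proj(c,[.5131,.22,.08]))
```

```text
[0.4383651  0.30292154 0.15904413] [ 1.79779570e+02 -1.65127982e-01 -8.02424735e+01] [-0.3312066  -0.04505895  7.503372  ]
[[417.44786885   0.         314.56148658]
 [  0.         417.44786885 240.55651531]
 [  0.           0.           1.        ]] [[-0.98554261  0.15953328  0.05705173  0.45284619]
 [-0.1693622  -0.93699528 -0.3055426   0.22593989]
 [ 0.00471299 -0.31078766  0.95046768  0.27773032]
 [ 0.          0.          0.          1.        ]]
[314.96903986 281.22120971] [179.03634478  65.44986922]
```

View pics/w1.png

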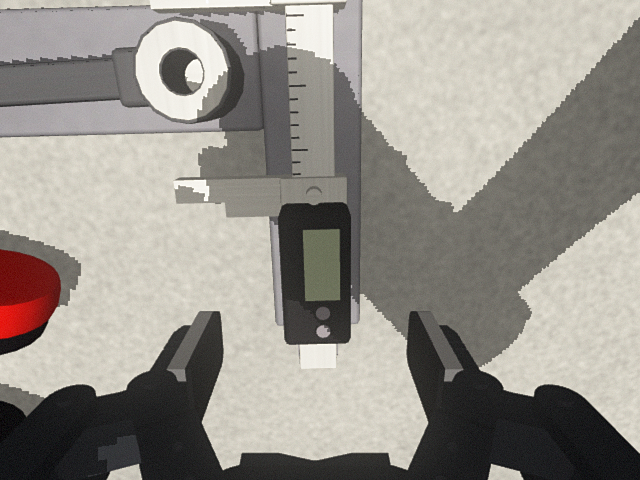

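The wrist view shows the housing at (282–350, 203–343), square between the fingers, and the hub at (182,70).

Run:
```python
from plant import sense;from h import *
import pickle
c=pickle.load(open("w1.pkl","rb"));s=sense()
H=np.array([ray(c,q,.092) for q in((281,204),(349,203),(351,343),(286,343))]);print(H,H.mean(0))
d=(H[3]+H[2]-H[0]-H[1]);d/=np.linalg.norm(d);print("ydir",np.degrees(np.arctan2(d[1],d[0])))
g=H.mean(0)+d*.005;g[2]=.084;print("grip",g,tool(s,g),"hub",ray(c,(182,70),.08),"jawface",ray(c,(225,178),.066))
e=[ray(c,q,.014) for q in((0,136),(262,130))];e=e[1]-e[0];print("gx",np.degrees(np.arctan2(-e[1],-e[0])))
```

```text
[[0.45971157 0.27096517 0.092     ]
 [0.42929774 0.26530098 0.092     ]
 [0.41411208 0.33661909 0.092     ]
 [0.44673567 0.34212688 0.092     ]] [0.43746426 0.30375303 0.092     ]
ydir 101.18057478966023
grip [0.43649476 0.30865813 0.084     ] [-0.42849183  0.10349082  7.59623318] hub [0.51169011 0.2216325  0.08      ] jawface [0.49067111 0.26867948 0.066     ]
gx 11.005278477513457
```

Request:
{"name": "drive_tool", "arguments": {"xyz": [[-0.2,0.05,0.9],[-0.2,0.05,0.9],[0,0,1.2],[0,0,1.2],[0,0,1.2],[0,0,1.2],[0,0,1.0],[0,0,0],[0,0,0]], "turn": [-0.01,-0.011,0,0,0,0,0,0,0]}}

```text
time: 2.85
ee_pos: [0.4364, 0.3105, 0.0847]
eef_rot: [180.0, -0.0, -78.9]
ft_force: [0.7, 0.5, -0.2]
width: 0.799
grip_force: 0.0
```

Request:
{"name": "drive_tool", "arguments": {"xyz": [[0,0,0],[0,0,0],[0,0,0],[0,0,0],[0,0,0],[0,0,0],[0,0,0],[0,0,0]], "turn": [0,0,0,0,0,0,0,0], "hand": 1, "newtons": 30}}

```text
time: 3.65
ee_pos: [0.4362, 0.3105, 0.0856]
eef_rot: [-180.0, 0.0, -78.9]
ft_force: [-2.8, -0.4, 6.0]
width: 0.392
grip_force: 32.0
```

Request:
{"name": "drive_tool", "arguments": {"xyz": [[0.3,0,0],[0.5,0,0],[0.5,0,0],[0.5,0,0],[0.4,0,0],[0.2,0,0],[0.2,0,0],[0,0,0]], "turn": [0,0,0,0,0,0,0,0]}}

```text
time: 4.45
ee_pos: [0.4413, 0.285, 0.0856]
eef_rot: [-180.0, 0.0, -78.9]
ft_force: [-3.3, -0.5, 6.3]
width: 0.398
grip_force: 32.0
```

Request:
{"name": "drive_tool", "arguments": {"xyz": [[0.05,0,0],[0.05,0,0],[0.05,0,0],[0.05,0,0],[0.05,0,0],[0.05,0,0],[0,0,0],[0,0,0]], "turn": [0,0,0,0,0,0,0,0]}}

```text
time: 5.25
ee_pos: [0.4417, 0.283, 0.0856]
eef_rot: [-180.0, 0.1, -78.9]
ft_force: [-4.7, 2.1, 5.2]
width: 0.392
grip_force: 32.0
```

Request:
{"name": "drive_tool", "arguments": {"xyz": [[0.05,0,0],[0.05,0,0],[0.05,0,0],[0.05,0,0],[0,0,0],[0,0,0]], "turn": [0,0,0,0,0,0]}}

```text
time: 5.85
ee_pos: [0.4421, 0.2811, 0.0856]
eef_rot: [-179.9, 0.1, -78.9]
ft_force: [-4.2, 3.5, 5.2]
width: 0.396
grip_force: 32.0
```

Request:
{"name": "drive_tool", "arguments": {"xyz": [[0.05,0,0],[0.05,0,0],[0.05,0,0],[0,0,0],[0,0,0]], "turn": [0,0,0,0,0]}}

```text
time: 6.35
ee_pos: [0.4423, 0.2796, 0.0856]
eef_rot: [-180.0, 0.1, -78.9]
ft_force: [-5.3, 2.3, 5.4]
width: 0.395
grip_force: 32.0
```

Request:
{"name": "drive_tool", "arguments": {"xyz": [[0.05,0,0],[0.05,0,0],[0.05,0,0],[0,0,0],[0,0,0]], "turn": [0,0,0,0,0]}}

```text
time: 6.85
ee_pos: [0.4426, 0.2781, 0.0856]
eef_rot: [-180.0, 0.1, -78.9]
ft_force: [-4.6, 2.4, 5.6]
width: 0.392
grip_force: 32.0
```

Request:
{"name": "drive_tool", "arguments": {"xyz": [[0.05,0,0],[0.05,0,0],[0,0,0],[0,0,0]], "turn": [0,0,0,0]}}

```text
time: 7.25
ee_pos: [0.4427, 0.2778, 0.0856]
eef_rot: [-179.9, 0.1, -78.9]
ft_force: [-5.5, 6.0, 4.7]
width: 0.393
grip_force: 32.0
```

Request:
{"name": "drive_tool", "arguments": {"xyz": [[0.05,0,0],[0.05,0,0],[0,0,0],[0,0,0]], "turn": [0,0,0,0]}}

```text
time: 7.65
ee_pos: [0.4428, 0.2777, 0.0856]
eef_rot: [-179.9, 0.2, -78.9]
ft_force: [-7.2, 8.9, 5.4]
width: 0.397
grip_force: 31.9
```

Request:
{"name": "drive_tool", "arguments": {"xyz": [[0.05,0,0],[0.05,0,0],[0,0,0],[0,0,0],[0,0,0]], "turn": [0,0,0,0,0]}}

```text
time: 8.15
ee_pos: [0.4428, 0.2775, 0.0856]
eef_rot: [-179.9, 0.3, -78.9]
ft_force: [-9.9, 11.5, 4.7]
width: 0.391
grip_force: 31.9
```

Request:
{"name": "drive_tool", "arguments": {"xyz": [[-0.2,0,0],[-0.3,0,0],[-0.4,0,0],[-0.4,0,0],[-0.5,0,0],[-0.5,0,0],[-0.4,0,0],[-0.2,0,0],[0,0,0],[0,0,0]], "turn": [0,0,0,0,0,0,0,0,0,0]}}

```text
time: 9.15
ee_pos: [0.4378, 0.3027, 0.0856]
eef_rot: [-180.0, 0.0, -78.9]
ft_force: [-4.7, -0.4, 6.4]
width: 0.39
grip_force: 32.1
```

Request:
{"name": "drive_tool", "arguments": {"xyz": [[0,0,0],[0,0,0],[0,0,0],[0,0,0]], "turn": [0,0,0,0], "hand": 0.2}}

```text
time: 9.55
ee_pos: [0.4379, 0.3026, 0.0847]
eef_rot: [180.0, -0.0, -79.0]
ft_force: [-0.1, -0.6, 0.3]
width: 0.802
grip_force: 0.0
```

Request:
{"name": "drive_tool", "arguments": {"xyz": [[0,0,-1],[0,0,-2],[0,0,-3],[0,0,-3],[0,0,-2],[0,0,0],[0,0,0]], "turn": [0,0,0,0,0,0,0]}}

```text
time: 10.25
ee_pos: [0.4377, 0.3025, 0.1953]
eef_rot: [-180.0, 0.1, -79.0]
ft_force: [-0.1, -0.3, -0.5]
width: 0.802
grip_force: 0.0
```

Run:
```python
from plant import sense,viewer;from h import *
import pickle
d={n:viewer.capture(n) for n in("top","wrist")};pickle.dump(d,open("d2.pkl","wb"));s=sense();print(s["ee_pos"],s["eef_rot"])
p=d["top"]["pixels"][...,::-1];a=cv2.resize(p[195:345,150:280],None,fx=4,fy=4,interpolation=cv2.INTER_CUBIC)
o=np.zeros((600,800,3),np.uint8);o[:,:520]=a;o[:210,520:]=cv2.resize(d["wrist"]["pixels"][...,::-1],(280,210))
cv2.imwrite("pics/crop2.png",o)
```

```text
[0.43728177 0.30207061 0.19394583] [ 1.79894817e+02 -6.19175152e-02 -7.89587666e+01]
```

View pics/crop2.png

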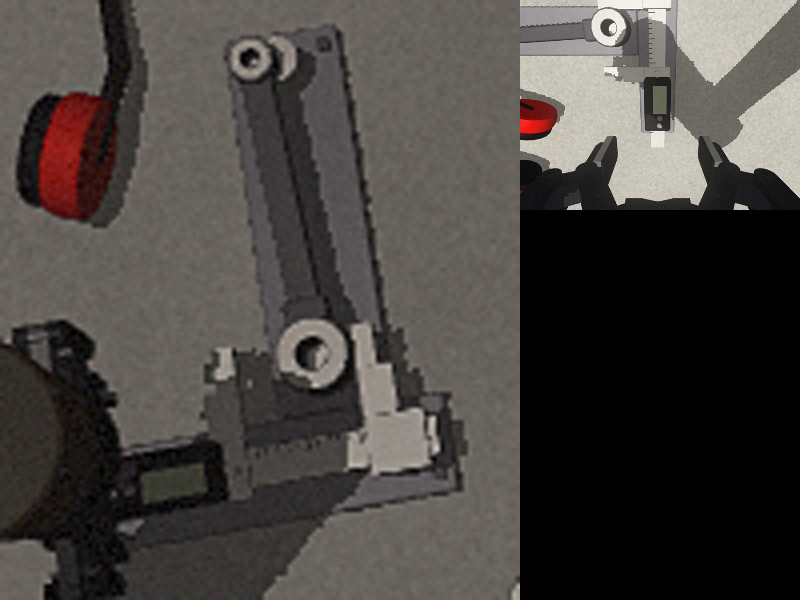

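The moving jaw is drawn back to about 70 mm. The hub rests against the fixed jaw at crop (312,354), and the eye is at (249,59).

Run:
```python
import pickle;from h import *
from plant import sense
d=pickle.load(open("d2.pkl","rb"));c=d["top"];w=d["wrist"];s=sense()
f=lambda x,y,z:ray(c,((x+.5)/4+150-.5,(y+.5)/4+195-.5),z)
hub=f(312,354,.08);eye=f(249,59,.072);print(hub,eye,np.linalg.norm((hub-eye)[:2]))
hw=ray(w,((610-520)*640/280,26*640/280),.08);print("hub wrist",hw)
u=(eye-hub)[:2];u/=np.linalg.norm(u);print("yaw",np.degrees(np.arctan2(u[1],u[0])))
b=hub[:2]+.057*u;print("bal",b,tool(s,[*b,.14]))
```

```text
[0.51487653 0.2143272  0.08      ] [0.68916608 0.26096577 0.072     ] 0.18042173775932516
hub wrist [0.51184594 0.21498799 0.08      ]
yaw 14.98092909931433
bal [0.56993921 0.22906156] [  9.70052141 -11.63185738   5.38372444]
```

Request:
{"name": "drive_tool", "arguments": {"xyz": [[0,0,0],[0,0,0],[0,0,0],[0,0,0],[0,0,0],[0,0,0],[0,0,0],[0,0,0],[0,0,0],[0,0,0]], "turn": [0.148,0.148,0.148,0.148,0.148,0.148,0.148,0.148,0.148,0.148]}}

```text
time: 11.35
ee_pos: [0.4374, 0.3021, 0.1934]
eef_rot: [-179.9, -0.2, -164.1]
ft_force: [0.5, 0.6, -0.6]
width: 0.798
grip_force: 0.0
```

Run:
```python
from plant import sense;from h import *
print(sense()["eef_rot"],tool(sense(),[.569,.2300,.14]))
```

```text
[-1.79902466e+02 -1.50874099e-01 -1.64096875e+02] [-10.69547864 -10.53469779   5.33255174]
```

Request:
{"name": "drive_tool", "arguments": {"xyz": [[-2,-2,0.5],[-3,-3,1],[-3,-3,1.5],[-2,-2,1.5],[-0.7,-0.5,0.8],[0,0,0],[0,0,0]], "turn": [0,0.016,0,0,0,0,0]}}

```text
time: 12.05
ee_pos: [0.5686, 0.2309, 0.1414]
eef_rot: [-180.0, -0.1, -164.6]
ft_force: [0.3, 0.4, 1.7]
width: 0.799
grip_force: 0.0
```

Run:
```python
from plant import sense,viewer;from h import *
import pickle
c=viewer.capture("wrist");cv2.imwrite("pics/w3.png",c["pixels"][...,::-1]);pickle.dump(c,open("w3.pkl","wb"))
s=sense();print(s["ee_pos"],s["eef_rot"],tool(s,[.569,.230,.067]))
```

```text
[0.5686762  0.23133826 0.14219596] [-1.79998275e+02 -1.59290460e-03 -1.64590409e+02] [ 4.13517259e-03 -1.37393047e-01  7.51960030e+00]
```

View pics/w3.png

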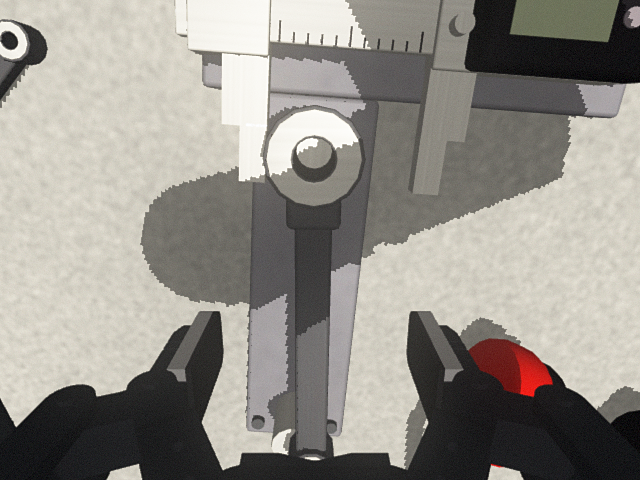

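The wrist view shows the bar running straight down between the fingers at column 313, and the hub at (313,157). I descend from here.

Run:
```python
import pickle;from h import *
c=pickle.load(open("w3.pkl","rb"))
print(ray(c,(313.5,157),.08), ray(c,(313,340),.068),proj(c,[.569,.230,.068]))
```

```text
[0.51261332 0.21672064 0.08      ] [0.60548915 0.2418622  0.068     ] [309.33708094 272.27120104]
```

Request:
{"name": "drive_tool", "arguments": {"xyz": [[0,-0.05,0.7],[0,0,1.2],[0,0,1.4],[0,0,1.4],[0,0,1.4],[0,0,1.0],[0,0,0.4],[0,0,0],[0,0,0]], "turn": [0,0,0,0,0,0,0,0,0]}}

```text
time: 13.0
ee_pos: [0.5699, 0.2303, 0.0673]
eef_rot: [180.0, 0.0, -164.6]
ft_force: [0.0, -0.0, -0.2]
width: 0.798
grip_force: 0.0
```

Request:
{"name": "drive_tool", "arguments": {"xyz": [[0,0,0],[0,0,0],[0,0,0],[0,0,0],[0,0,0],[0,0,0],[0,0,0],[0,0,0],[0,0,0],[0,0,0]], "turn": [0,0,0,0,0,0,0,0,0,0], "hand": 1, "newtons": 70}}

```text
time: 14.0
ee_pos: [0.5697, 0.2303, 0.0675]
eef_rot: [180.0, 0.0, -164.6]
ft_force: [-1.8, -0.4, 4.8]
width: 0.195
grip_force: 69.6
```

Request:
{"name": "drive_tool", "arguments": {"xyz": [[0,0,-0.3],[0,0,-0.5],[0,0,-0.6],[0,0,-0.6],[0,0,-0.5],[0,0,-0.3],[0,0,0],[0,0,0],[0,0,0],[0,0,0]], "turn": [0,0,0,0,0,0,0,0,0,0]}}

```text
time: 15.0
ee_pos: [0.5693, 0.23, 0.0946]
eef_rot: [-180.0, -0.0, -164.7]
ft_force: [-0.8, -0.1, -6.3]
width: 0.193
grip_force: 68.5
```

Request:
{"name": "drive_tool", "arguments": {"xyz": [[0,0,-0.6],[0,0,-1],[0,0,-1.5],[0,0,-1.5],[0,0,-1.5],[0,0,-1],[0,0,-0.5],[0,0,0],[0,0,0],[0,0,0]], "turn": [0.02,0.03,0.03,0.03,0.03,0,0,0,0,0]}}

```text
time: 16.0
ee_pos: [0.569, 0.2299, 0.1699]
eef_rot: [-180.0, -0.1, -172.7]
ft_force: [0.3, 0.7, -6.7]
width: 0.195
grip_force: 68.6
```

Run:
```python
from plant import sense;from h import *
s=sense();print(s["ee_pos"],s["eef_rot"],s["ft_torque"],tool(s,[.5798,-.1888,s["ee_pos"][2]]))
```

```text
[0.56898252 0.22991467 0.16992453] [-1.79956005e+02 -1.07484851e-01 -1.72685907e+02] [0.01469141 0.00586314 0.02186848] [ 4.25764405e+00 -4.16684627e+01  3.99829759e-02]
```

Request:
{"name": "drive_tool", "arguments": {"xyz": [[0.1,-1,0],[0.2,-2,0],[0.3,-3,0],[0.35,-3.5,0],[0.35,-3.5,0],[0.35,-3.5,0],[0.35,-3.5,0],[0.35,-3.5,0],[0.35,-3.5,0],[0.35,-3.5,0]], "turn": [0,0,0,0,0,0,0,0,0,0]}}

```text
time: 17.0
ee_pos: [0.5771, -0.0791, 0.1709]
eef_rot: [-180.0, -0.0, -172.7]
ft_force: [0.7, 0.9, -8.6]
width: 0.193
grip_force: 68.7
```

Request:
{"name": "drive_tool", "arguments": {"xyz": [[0.35,-3.5,0],[0.3,-3,0],[0.25,-2.5,0],[0.17,-1.2,0],[0.1,-0.5,0],[0,0,0],[0,0,0],[0,0,0],[0,0,0]], "turn": [0,0,0,0,0,0,0,0,0]}}

```text
time: 17.9
ee_pos: [0.5803, -0.1829, 0.171]
eef_rot: [180.0, 0.0, -172.6]
ft_force: [-0.6, 0.0, -6.2]
width: 0.195
grip_force: 68.9
```

Request:
{"name": "drive_tool", "arguments": {"xyz": [[0,0,0.5],[0,0,1],[0,0,1],[0,0,1],[0,0,0.8],[0,0,0.5],[0,0,0],[0,0,0],[0,0,0]], "turn": [0,0,0,0,0,0,0,0,0]}}

```text
time: 18.8
ee_pos: [0.5806, -0.1839, 0.1235]
eef_rot: [-180.0, 0.1, -172.7]
ft_force: [1.5, 0.2, -7.1]
width: 0.197
grip_force: 68.9
```

Run:
```python
from plant import sense,viewer;from h import *
import pickle
d={n:viewer.capture(n) for n in("top","scene","wrist")};pickle.dump(d,open("d4.pkl","wb"));s=sense();print(s["ee_pos"],s["eef_rot"])
o=np.zeros((600,800,3),np.uint8)
o[:390,:400]=cv2.resize(d["wrist"]["pixels"][...,::-1],(520,390))[:,60:460]
o[:300,400:]=cv2.resize(d["scene"]["pixels"][150:270,200:360,::-1],(400,300),interpolation=cv2.INTER_CUBIC)
o[300:,400:]=cv2.resize(d["top"]["pixels"][185:305,340:420,::-1],(200,300),interpolation=cv2.INTER_CUBIC).repeat(2,1)[:,:400]
cv2.imwrite("pics/h4.png",o);cv2.imwrite("pics/w4.png",d["wrist"]["pixels"][...,::-1])
```

```text
[ 0.58038432 -0.1838682   0.12343555] [-1.79987541e+02  5.72459998e-02 -1.72681220e+02]
```

View pics/w4.png

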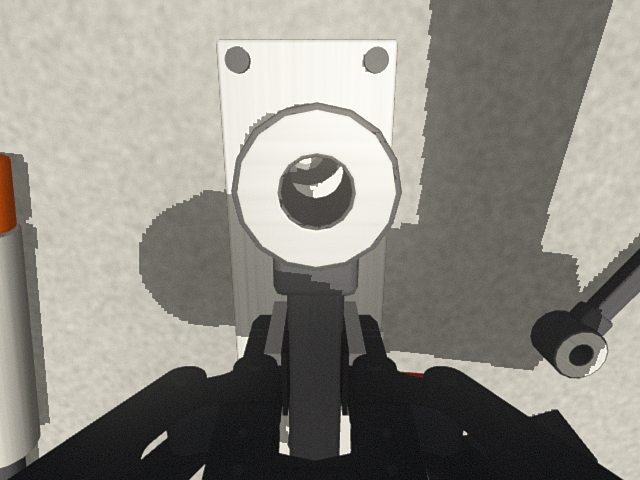

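View pics/h4.png

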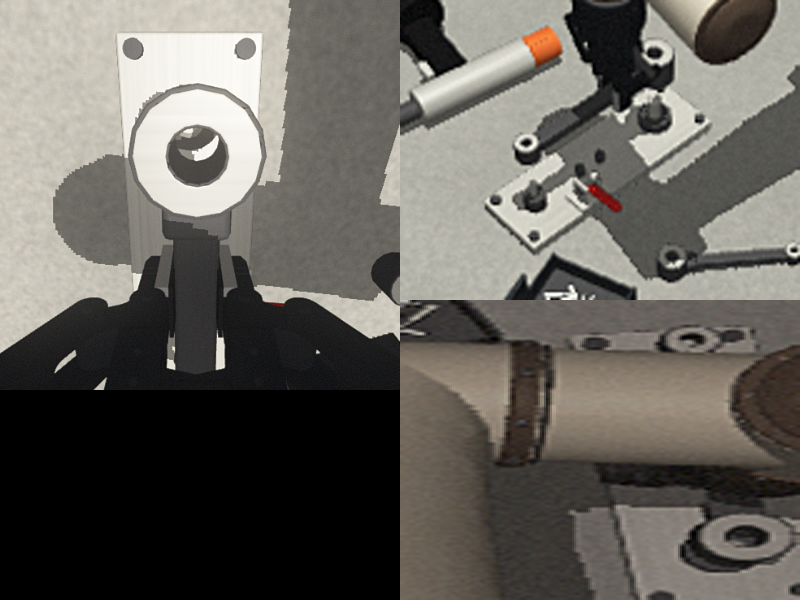

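Run:
```python
import pickle;from h import *
d=pickle.load(open("d4.pkl","rb"));t,s,w=d["top"],d["scene"],d["wrist"]
np.set_printoptions(precision=4,suppress=True)
print("hub top/wrist/scene",ray(t,(408.4,279.2),.136)[:2],ray(w,(316.5,190),.136)[:2],ray(s,(302,170.2),.136)[:2])
print("eye top/scene",ray(t,(398,201.2),.128)[:2],ray(s,(250.2,209),.128)[:2])
print("pins scene",ray(s,(301.6,190.6),.058)[:2],ray(s,(253,224.5),.058)[:2])
# plate corner holes/bolts near thick pin in wrist (midline), plate edges
print("bolts mid wrist",ray(w,(306.5,60),.018)[:2])
c0=pickle.load(open("d0.pkl","rb"))["top"];g=lambda x,y,z:ray(c0,((x-520+.5)/4+360-.5,(y+.5)/4+185-.5),z)
print("bolts top",[g(x,y,.018)[:2] for x,y in((596,69),(706,57),(649,475),(762,463))])
```

```text
hub top/wrist/scene [ 0.5246 -0.1907] [ 0.5222 -0.1892] [ 0.52   -0.1925]
eye top/scene [ 0.7021 -0.17  ] [ 0.7055 -0.163 ]
pins scene [ 0.525  -0.1898] [ 0.7033 -0.1657]
bolts mid wrist [ 0.4817 -0.1988]
bolts top [array([ 0.7278, -0.1365]), array([ 0.7366, -0.204 ]), array([ 0.48  , -0.1681]), array([ 0.4884, -0.2353])]
```

The views show the lever level over the jig. The hub bore is at wrist (316,190) and top (408,279), the eye at top (398,201). Both are about 4 mm too far to +y, so I trim that.

Request:
{"name": "drive_tool", "arguments": {"xyz": [[0.1,-0.15,0],[0,-0.2,0],[0,0,0],[0,0,0],[0,0,0],[0,0,0],[0,0,0],[0,0,0],[0,0,0],[0,0,0]], "turn": [0,0,0,0,0,0,0,0,0,0]}}

```text
time: 19.95
ee_pos: [0.5796, -0.1874, 0.1229]
eef_rot: [-180.0, -0.0, -172.7]
ft_force: [0.6, 0.1, -6.3]
width: 0.195
grip_force: 68.9
```

Run:
```python
from plant import sense,ticket
s=sense();print(s["ee_pos"],s["eef_rot"],s["width"],s["grip_force"])
print(ticket.finish_job())
```

```text
[ 0.57960548 -0.18741608  0.12291285] [-1.79999834e+02 -2.23379804e-05 -1.72677913e+02] 0.19454323339700666 68.9143180847168
the job is handed in; nothing more can be done
None
```

The job is handed in, with no verdict returned: I closed the caliper lightly on the hub and drew it back to about 70 mm, and the lever is held level over the jig, by my measurements 40 mm above the pin tops and within a few millimetres of both pins.

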